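# Feed a carton along the fence into the end-seal applicator

### The arm

A 6-joint arm with a two-finger parallel gripper is mounted at the origin on a cart in front of the work surface, level with it; the furniture and walls round the work are solid. World frame = base frame: x ahead of the robot, y to its left, z up, the work surface at z = 0. Lengths are in m, angles in rad, forces in N, time in s.
With the tool pointing down it reaches from about 0.4 to 0.825 m from the base axis. Payload 7 kg.
Tool frame: the origin (TCP) lies at the very end of the fingers, on their centre line; the grasp point (between the pads) lies 19 mm behind it; z points along the fingers, y is the line along which they close (so a half turn about z gives the same grasp; the last joint's range is limited). The gripper opens to 88 mm and grips with 3 to 60 N. Pads are 19 mm wide; open, the fingers measure 130 mm over their backs; the gripper's body (78 mm by 193 mm) begins 47 mm behind the grasp point.
Start: joints at [-0.82, 0.359, 0.012, 0, -1.224, -0.288], TCP at [0.301, -0.604, 0.227] pointing down, gripper open.
Joint ranges: [-3.07, 3.07], [-1.43, 2.12], [-1.02, 1.25], [-3.03, 1.67], [-3.05, -0], [-3.03, 3.03]. Speed limits (rad/s): [2.39, 2.39, 3.01, 3.14, 3.14, 3.14].

### API

Orientations are given as a unit quaternion [w, x, y, z].
In Python, from cell import readout, snapshot, close_job gives the robot as it stands.
- The arm moves only by the tool arm_command, never from a script. Its argument "moves" is text: rows parted by semicolons, each of 7 numbers parted by spaces: the shift along the tool's x, y, z in cm, then the turn, a rotation vector about the tool's x, y, z in rad, then the finger opening in cm, from 0 to 8.76. A call has exactly 8 rows; each row is the pose to reach, as a shift and turn from the pose commanded when the call began, along the tool's axes at that moment; what a row does not reach only later rows make up. A row lasts 1/12 s, in which the tool goes at most 41.7 mm and 7.16 degrees, less where a joint would pass 70% of its speed; a pose out of reach is approached as far as the arm can. A call with a gripper value outside its range is refused whole. The fingers move at their own pace and stop on an object; the grip force is fixed at half the most. Time passes only in rows, so rows that repeat a pose let the fingers close, or fill a call up. It gives the time, the measured TCP pose, the force, the opening and the grip force at its end, in the units of the state.
- readout.sense(): the state, without advancing time (a new reading comes with each control period).
- snapshot(name): name is "scene" or "top" or "wrist"; returns a dict with "image" (420x560x3 uint8, red, green, blue), "mtx" (3x3 intrinsics, pixels), "rvec" (rotation vector, rad) and "tvec" (3), from world to camera coordinates, as OpenCV has them; the wrist camera has in their place "hand_eye" (4x4, takes a point from camera to tool coordinates, whose origin is the TCP and whose axes are the flange's). Camera axes: x right, y down, z forward; pixel columns grow to the right and rows downward; lengths in m; the calibration is good to about 2 mm. A picture is of the moment at which its call begins: read the wrist's pose just before it. There is no depth.
- close_job(): hands the job in; it is judged then, once.
The state is a dict: "time_s": time; "joints": joint angles; "qd": joint speeds; "effort": joint torques, N m; "eef_pos": TCP position; "eef_rot": TCP orientation; "force": force on the tool from outside, world axes, zero at the start; "wrist_torque": the same for the moment, N m; "gripper_width": finger opening in m; "grip_force": force on a finger pad.
Only numpy, scipy, OpenCV 4.12 (cv2) and the standard library are available. Lean on these libraries where they do the work, as an engineer would, in place of code of your own. Each camera call takes 0.05 s, during which the arm holds its last target. There are 200 camera calls.

### The job

Pick up the wooden push stick and use it to press the teal carton flat against the station's fence before the carton's nose crosses the brass strip; then feed it along the fence, kept pressed against it all the way, until its nose has pushed the applicator plate fully home. Push gently (about 5 N on the fence is right, never more than about 10 N; stop pushing the plate before 15 N), move the carton with the stick only, keep it flat on the base plate, and leave the things around alone. Leave the carton there, straight and with its nose at the plate, and stand the stick upright on the bare counter, off the station.

Things in the scene. Friction and masses are not known exactly. Their poses are not given: they have to be found in the camera images.
- station: Fixed station, its yaw within 0.15 rad of the world axes. Aluminium base plate, its top 10 mm above the counter. Origin at counter height; +y is the feed direction, +x points to the fence. In this frame: plate x -70 to +80, y -200 to +260 mm; fence along the +x side; flush brass strip across the plate at y 0; grey housing x -35 to +55, y +210 to +256, 70 mm high, at the far end.
- fence: Fixed aluminium rail (station x +62 to +72 mm, y -195 to +195, top 38 mm above the counter) carrying before it a wooden facing strip on set screws, the part the carton runs along. Origin and axes: the station's. The strip's setting is not measured: its face stands anywhere from station x +32 to +48 mm at y 0, at a toe angle of up to 0.025 rad to the station's y. Find and follow it by feel.
- applicator (a joint): Travel of the applicator plate, in m: 0 out, 0.020 fully home (hard stop) along the station's +y. Stiff slide: takes about 3.5 N to move, has no spring, stays where left. Starts anywhere from 0 to 0.006.
- applicator_face (a point): Centre of the applicator plate's flat face (44 mm wide, 30 mm high), which looks along the station's -y, 28 mm above the counter; at joint value 0 it is at station x +12, y +170 mm.
- carton: Teal carton lying on the base plate: 36 high, 46 wide, 135 mm long, 0.14 to 0.28 kg, its top 46 mm above the counter. Origin: centre of its tail face; z axis from tail to nose (feed), y axis to the fence, x axis up. Starts off the fence, its origin at station x -20 to -8, y -170 to -150 mm, turned by up to 0.1 rad, nose short of the strip. Slides at 1 to 2 N.
- carton_nose (a point): Centre of the carton's nose end face.
- push_stick: Loose wooden push stick, 0.18 kg, standing on the counter right of the station. Origin: underside, below the handle. Used with +y along the feed, +x to the fence. L-shaped shoe 30 mm high: heel block x -36 to +14, y -14 to +12 mm (face y +12 pushes the carton's tail); side wall x -36 to -24, reaching forward to y +95 (inner face x -24 presses the carton's outer side).
- stick_grip (a point): Grip point on the stick's upright handle, 95 mm above its underside, straight above its origin; axes as the stick. Handle 40 mm along x, 20 mm along y, from 30 to 128 mm above the underside: close the fingers along its y. Held so, the shoe yields roughly 0.3 mm per N.
- done_carton: finished teal carton, 36x46x135 mm, standing on the counter behind the fence; a bystander, leave it alone. Origin: centre of its underside.
- praline: wrapped praline, about 50 mm, on the counter in front of the station; a bystander, leave it alone. Origin: centre of its underside.
- card_terminal: dark card terminal, 175x71x46 mm, on the counter left of the station; a bystander, leave it alone. Origin: centre of its underside.
- cream_carton: cream carton, 50x84x135 mm, standing at the right; a bystander, leave it alone. Origin: centre of its underside.
- small_carton: small cream carton, 40x50x82 mm, standing at the right; a bystander, leave it alone. Origin: centre of its underside.

How it is judged:
By the outcome, as a careful person would: the job done as asked, in the order asked, and still so for the second after the job is handed in, with the robot touching nothing.
It also fails if it takes over 72 s, if anything falls off the work surface, if the arm or the gripper's body presses on something with over 40 N, if the wrist force passes 120 N, or if a joint passes its speed limit or range.

## Working session

There is one attempt and no reset: what is moved stays moved. The work goes in short steps, Python scripts to look and compute and a tool call to move; the robot and the scene stay as the last step left them, time stands still between calls to the robot, and variables do not carry over. Pictures are saved under pics/ and viewed, at most 10 in all, crops included, and the job is handed in when it is done.

Besides the shell and the picture viewer there is one more tool, called after ">>>" by a JSON object that holds its "api" and its "payload". arm_command: Moves the arm, as the interface text tells. Its arguments: {"type":"object","properties":{"moves":{"type":"string"}},"required":["moves"]}

```bash
mkdir -p pics; ls
cat > h.py <<'E'
import numpy as np, cv2
from cell import readout, snapshot, close_job
def R(q):
    from scipy.spatial.transform import Rotation as Ro
    return Ro.from_quat([q[1],q[2],q[3],q[0]]).as_matrix()
def grab(n,f):
    s=readout.sense(); d=snapshot(n); cv2.imwrite('pics/'+f+'.png',d['image'][:,:,::-1])
    K=np.array(d['mtx'])
    if 'rvec' in d:
        Rc=cv2.Rodrigues(np.array(d['rvec'],float))[0]; t=np.array(d['tvec'],float).ravel()
    else:
        H=np.array(d['hand_eye']); T=np.eye(4); T[:3,:3]=R(s['eef_rot']); T[:3,3]=s['eef_pos']
        M=np.linalg.inv(T@H); Rc,t=M[:3,:3],M[:3,3]
    np.savez('pics/'+f+'.npz',im=d['image'],K=K,R=Rc,t=t)
    return d['image'],K,Rc,t
def load(f):
    z=np.load('pics/'+f+'.npz'); return z['im'],z['K'],z['R'],z['t']
def ray(c,px,z):
    _,K,Rc,t=c; px=np.atleast_2d(np.array(px,float))
    d=(np.linalg.inv(K)@np.c_[px,np.ones(len(px))].T).T@Rc; o=-Rc.T@t
    return o+d*((z-o[2])/d[:,2])[:,None]
def proj(c,P):
    _,K,Rc,t=c; p=(np.atleast_2d(P)@Rc.T+t)@K.T; return p[:,:2]/p[:,2:]
E
python3 - <<'E'
from h import *
print({k:np.round(v,3) for k,v in readout.sense().items()})
for n in('scene','top','wrist'): 
    c=grab(n,n+'0'); print(n,-c[2].T@c[3])
E
```

```text
pics
{'time_s': np.float64(0.0), 'joints': array([-0.82 ,  0.359,  0.011, -0.   , -1.224, -0.288]), 'qd': array([-0.   ,  0.002,  0.002,  0.001,  0.001, -0.001]), 'effort': array([-0.0000e+00, -5.8272e+01,  2.9305e+01,  6.9970e+00,  7.0000e-03,
       -0.0000e+00]), 'eef_pos': array([ 0.301, -0.604,  0.226]), 'eef_rot': array([-0.   , -0.229,  0.973,  0.001]), 'force': array([-0.695, -0.839, -0.408]), 'wrist_torque': array([-0.005, -0.052, -0.041]), 'grip_force': np.float64(0.0), 'gripper_width': np.float64(0.088)}
scene [-0.55742556 -0.74746324  1.08236038]
top [ 0.19289872 -0.04139468  1.53440108]
wrist [ 0.23702126 -0.63614689  0.38378664]
```

View pics/scene0.png

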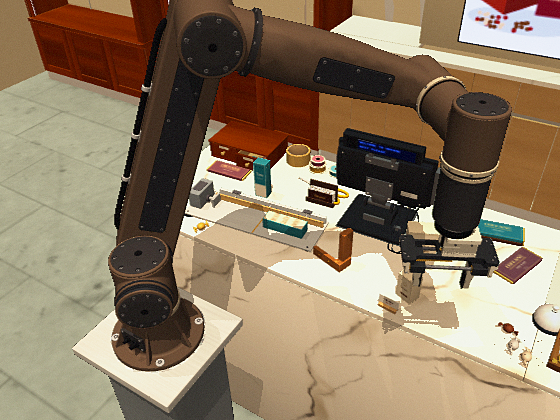

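View pics/top0.png

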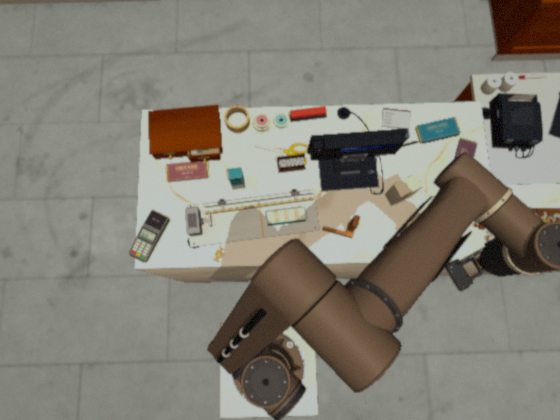

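Feed runs left (world +y) and the fence is on the far side (world +x). In the top view, the carton is at about (287,216), the stick at (343,228), and the housing at (193,220). I'll zoom in for detail.

Run:
```python
from h import *
c=load('top0'); print(c[1][0,0], ray(c,[[287,216],[343,232],[193,220]],0.01))
im=c[0][180:270,180:380,::-1]; cv2.imwrite('pics/topc.png',cv2.resize(im,None,fx=4,fy=4,interpolation=cv2.INTER_CUBIC))
s=load('scene0'); im=s[0][170:280,180:370,::-1]; cv2.imwrite('pics/scenec.png',cv2.resize(im,None,fx=4,fy=4,interpolation=cv2.INTER_CUBIC))
```

```text
438.2251983822436 [[ 0.51195252 -0.08224913  0.01      ]
 [ 0.44939014 -0.27787726  0.01      ]
 [ 0.50585979  0.25131855  0.01      ]]
```

View pics/topc.png

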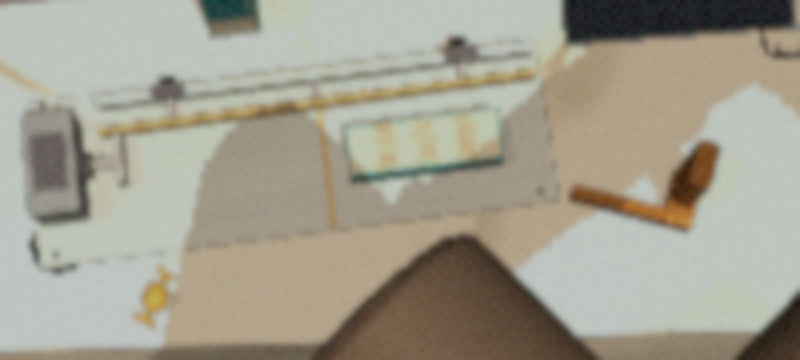

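View pics/scenec.png

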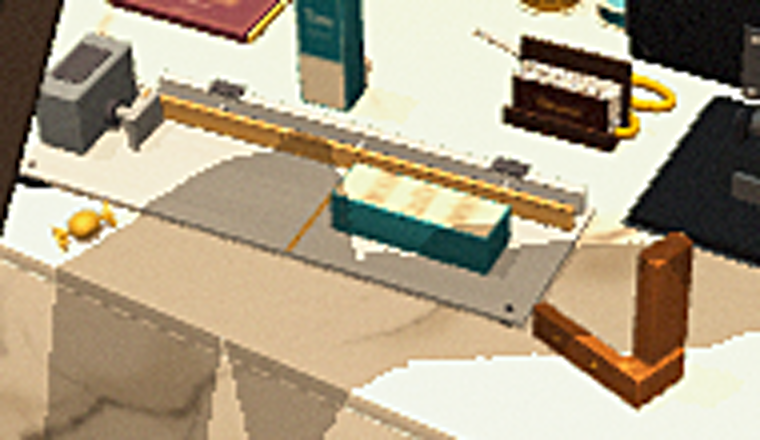

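The crop shows these points clearly: front-right plate corner (557,198), front-left (45,265), brass strip (318,95)–(333,228), carton top (345,125)–(502,160), and the stick with its heel at (690,228) and wall tip at (572,190). I'll cast rays from these.

Run:
```python
from h import *
c=load('top0'); s=load('scene0')
T=lambda p:np.array(p)/4-.375+[180,180]; S=lambda p:np.array(p)/4-.375+[180,170]
def sh(n,c,p,z): print(n,np.round(ray(c,p,z)*1e3,0).tolist())
sh('top front R,L corners',c,T([[557,198],[45,265]]),.01)
sh('top brass',c,T([[318,95],[333,228]]),.01)
sh('scene front R corner, L',s,S([[520,325],[30,182]]),.01)
sh('scene brass front',s,S([[290,250]]),.01)
sh('top stick wall tip, heel outer corner',c,T([[572,190],[688,230]]),.03)
sh('scene wall tip, heel outer, right corner top',s,S([[535,305],[638,380],[684,350]]),.03)
sh('top handle top',c,T([[708,150]]),.128)
sh('scene handle top',s,S([[665,243]]),.128)
```

```text
top front R,L corners [[462.0, -193.0, 10.0], [414.0, 257.0, 10.0]]
top brass [[561.0, 16.0, 10.0], [440.0, 5.0, 10.0]]
scene front R corner, L [[455.0, -194.0, 10.0], [403.0, 236.0, 10.0]]
scene brass front [[439.0, 4.0, 10.0]]
top stick wall tip, heel outer corner [[465.0, -205.0, 30.0], [427.0, -304.0, 30.0]]
scene wall tip, heel outer, right corner top [[461.0, -203.0, 30.0], [428.0, -304.0, 30.0], [473.0, -319.0, 30.0]]
top handle top [[478.0, -307.0, 128.0]]
scene handle top [[467.0, -301.0, 128.0]]
```

```bash
cat >> h.py <<'E'
from scipy.spatial.transform import Rotation as Ro
def go(pos,yaw=None):
    "shift (cm, tool axes) and turn to reach TCP pos with tool y at yaw from world +y, tool down"
    s=readout.sense(); A=R(s['eef_rot']); d=A.T@(np.array(pos)-s['eef_pos'])*100
    r=np.zeros(3)
    if yaw is not None:
        c,n=np.cos(yaw),np.sin(yaw); B=np.array([[-c,-n,0],[-n,c,0],[0,0,-1]]).T  # cols placeholder
        y=np.array([-n,c,0]);z=np.array([0,0,-1.]);B=np.c_[np.cross(y,z),y,z]
        r=Ro.from_matrix(A.T@B).as_rotvec()
    print('t',round(float(s['time_s']),2),'pos',np.round(s['eef_pos'],4),'yaw',round(np.arctan2(-A[0,1],A[1,1]),4),'F',np.round(s['force'],1),'w',round(float(s['gripper_width']),4),'| shift',np.round(d,2),'turn',np.round(r,3))
E
python3 -c "
from h import *
go([.466,-.303,.2],-.346)"
```

```text
t 0.15 pos [ 0.3011 -0.6037  0.2258] yaw 0.4627 F [-0.7 -0.   0.5] w 0.0878 | shift [-28.18  19.55   2.6 ] turn [ 0.001 -0.001  0.809]
```

>>> {"api": "arm_command", "payload": {"moves": "-3.5 2.4 0 0 0 0.1 8.7; -7 4.9 0 0 0 0.2 8.7; -10.5 7.3 0 0 0 0.3 8.7; -14 9.8 0 0 0 0.4 8.7; -17.5 12.2 0.3 0 0 0.5 8.7; -21 14.6 0.8 0 0 0.6 8.7; -24.5 17 1.3 0 0 0.7 8.7; -28.2 19.55 1.8 0 0 0.81 8.7"}}

```text
time_s: 0.82
eef_pos: [0.4614, -0.3113, 0.2097]
eef_rot: [0.0, 0.174, 0.985, 0.0]
force: [1.2, -0.7, 0.1]
gripper_width: 0.0868
grip_force: 0.0
```

```bash
python3 -c "
from h import *
go([.466,-.303,.2],-.346)
grab('wrist','w1')"
```

```text
t 0.82 pos [ 0.4614 -0.3113  0.2097] yaw -0.35 F [ 1.2 -0.7  0.1] w 0.0868 | shift [-0.15  0.93  0.98] turn [ 0.     0.    -0.004]
```

View pics/w1.png

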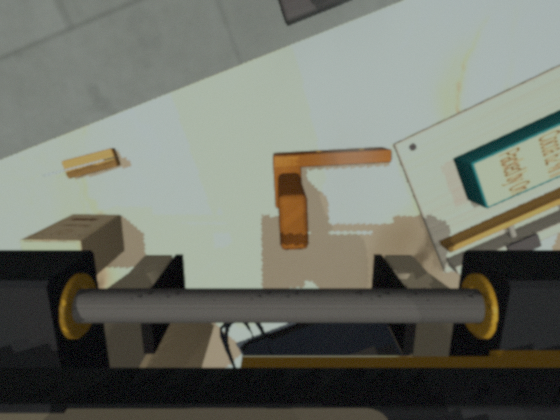

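The wrist view shows the stick: wall from (275,155) to (390,152), and the handle top centred near (293,240) at its far end. The station's right plate corner is at (395,146), and the carton tail at upper right.

Run:
```python
from h import *
c=load('w1')
hsv=cv2.cvtColor(c[0],cv2.COLOR_RGB2HSV); m=cv2.inRange(hsv,(5,120,60),(20,255,255))
n,l,st,ce=cv2.connectedComponentsWithStats(m); k=[i for i in range(1,n) if st[i,4]>800 and 250<ce[i][0]<400]; print(st[k])
M=(l==k[0])
# outer wall edge: first orange row per column
cols=np.arange(282,386,4); rows=[np.argmax(M[:,x]) for x in cols]; print(rows)
P=ray(c,np.c_[cols,np.array(rows)-.5],.03)[:,:2]
v=np.polyfit(P[:,1],P[:,0],1); print('yaw',-np.arctan(v[0]),'line',P[0],P[-1])
xe=[np.where(M[r])[0].max() for r in range(150,162)]; print('tip cols',xe)
xl=[(np.where(M[r])[0].min(),np.where(M[r])[0].max()) for r in range(154,250,6)]; print(xl)
q=np.array([[274.5,155],[391,150.5]]);print(ray(c,q,.03)*1e3)
for z in(.128,): print(ray(c,[[281,247],[308,247]],z)*1e3)
s=np.r_[ray(c,[[394,146]],.01)]*1e3;print('plate corner',s)
cv2.imwrite('pics/w1c.png',cv2.resize(c[0][130:260,250:410,::-1],None,fx=4,fy=4))
```

```text
[[ 274  152   72   97 3110]]
[np.int64(154), np.int64(154), np.int64(154), np.int64(153), np.int64(153), np.int64(153), np.int64(152), np.int64(152), np.int64(152), np.int64(152), np.int64(152), np.int64(153), np.int64(153), np.int64(154), np.int64(154), np.int64(154), np.int64(0), np.int64(0), np.int64(0), np.int64(0), np.int64(0), np.int64(0), np.int64(0), np.int64(0), np.int64(0), np.int64(0)]
yaw 0.8402240726613428 line [ 0.42838399 -0.29564615] [ 0.33892221 -0.17652078]Traceback (most recent call last):
  File "<stdin>", line 10, in <module>
    return umr_maximum(a, axis, None, out, keepdims, initial, where)
ValueError: zero-size array to reduction operation maximum which has no identity
```

Run:
```python
from h import *
c=load('w1')
q=np.array([[274.5,155],[391,150]]);w=ray(c,q,.03)*1e3;print(w,-np.arctan2(*(w[1]-w[0])[:2]),np.linalg.norm(w[1]-w[0]))
print('handle far corners',ray(c,[[281,247],[308,247]],.128)*1e3)
print('plate corner',ray(c,[[394,146],[447,268]],.01)*1e3)
cv2.imwrite('pics/w1c.png',cv2.resize(c[0][130:260,250:410,::-1],None,fx=4,fy=4))
```

```text
[[ 427.32578515 -302.50703296   30.        ]
 [ 459.16377837 -201.85397647   30.        ]] -0.30635596325423536 105.56844032732835
handle far corners [[ 478.35836595 -315.50264972  128.        ]
 [ 484.73386305 -297.98329064  128.        ]]
plate corner [[ 460.35028571 -193.11336921   10.        ]
 [ 601.38842595 -174.09120516   10.        ]]
```

View pics/w1c.png

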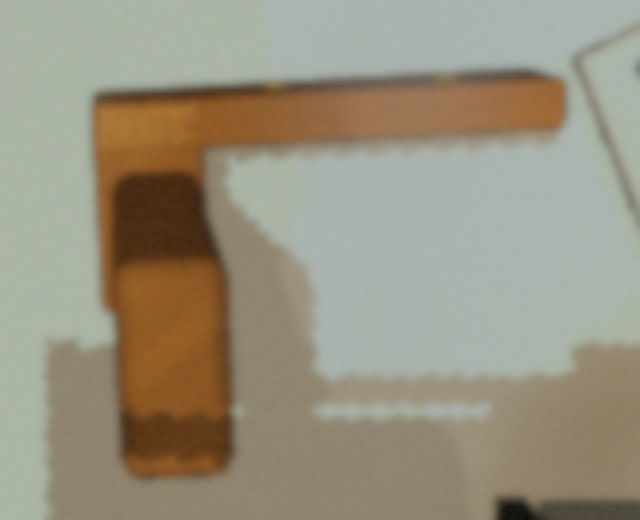

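The crop shows the handle's top face with corners near (118,260), (222,258), (232,468), (122,474). The stick is turned about +0.045 rad relative to the tool.

Run:
```python
from h import *
c=load('w1')
q=np.array([[118,260],[222,258],[232,468],[122,474]])/4-.375+[250,130]
w=ray(c,q,.128)*1e3;m=w.mean(0);print(w,m)
y=-.306;o=(ray(c,[[274.5,155]],.03)*1e3)[0,:2]+36*np.array([np.cos(y),np.sin(y)])+14*np.array([-np.sin(y),np.cos(y)]);print(o)
go([.001*(m[0]+o[0])/2,.001*(m[1]+o[1])/2,.12],-.306)
```

```text
[[ 443.17981493 -304.11332605  128.        ]
 [ 448.75977448 -287.78633882  128.        ]
 [ 484.38471468 -298.13808508  128.        ]
 [ 478.92881013 -316.35175499  128.        ]] [ 463.81327855 -301.59737624  128.        ]
[ 465.87090393 -300.0022738 ]
t 0.87 pos [ 0.464  -0.3065  0.2088] yaw -0.3631 F [ 0.   3.2 -1.8] w 0.0871 | shift [0.12 0.55 8.88] turn [ 0.002  0.    -0.057]
```

>>> {"api": "arm_command", "payload": {"moves": "0.1 0.1 0.5 0 0 -0.04 8.7; 0.2 0.14 2 0 0 -0.04 8.7; 0.2 0.14 4 0 0 -0.04 8.7; 0.2 0.14 6 0 0 -0.04 8.7; 0.2 0.14 7.4 0 0 -0.04 8.7; 0.2 0.14 7.4 0 0 -0.04 8.7; 0.2 0.14 7.4 0 0 -0.04 8.7; 0.2 0.14 7.4 0 0 -0.04 8.7"}}

```text
time_s: 1.53
eef_pos: [0.46, -0.3115, 0.1367]
eef_rot: [0.0, 0.152, 0.988, -0.0]
force: [0.0, -0.2, 1.3]
gripper_width: 0.0869
grip_force: 0.0
```

```bash
python3 -c "
from h import *
go([.4645,-.301,.076],-.306)"
```

```text
t 1.53 pos [ 0.46   -0.3115  0.1367] yaw -0.3049 F [ 0.  -0.2  1.3] w 0.0869 | shift [-0.11  1.14  6.07] turn [-0.     0.001  0.001]
```

>>> {"api": "arm_command", "payload": {"moves": "-0.1 1.14 0.3 0 0 0 8.7; -0.1 1.14 1.5 0 0 0 8.7; -0.1 1.14 3 0 0 0 8.7; -0.1 1.14 4.5 0 0 0 8.7; -0.1 1.14 5.5 0 0 0 8.7; -0.1 1.14 6 0 0 0 8.7; -0.1 1.14 6 0 0 0 5; -0.1 1.14 6 0 0 0 3"}}

```text
time_s: 2.2
eef_pos: [0.4643, -0.3007, 0.0764]
eef_rot: [0.0, 0.152, 0.988, -0.0]
force: [0.4, -0.1, -0.5]
gripper_width: 0.0787
grip_force: 0.0
```

```bash
python3 -c "
from h import *
go([.4645,-.301,.076],-.306)"
```

```text
t 2.2 pos [ 0.4643 -0.3007  0.0764] yaw -0.3049 F [ 0.4 -0.1 -0.5] w 0.0787 | shift [-0.03 -0.02  0.04] turn [-0.     0.001  0.001]
```

>>> {"api": "arm_command", "payload": {"moves": "0 0 0 0 0 0 3; 0 0 0 0 0 0 3; 0 0 0 0 0 0 2.5; 0 0 0 0 0 0 2.2; 0 0 0 0 0 0 1; 0 0 0 0 0 0 0; 0 0 0 0 0 0 0; 0 0 0 0 0 0 0"}}

```text
time_s: 2.87
eef_pos: [0.4638, -0.3007, 0.0759]
eef_rot: [0.0, 0.152, 0.988, 0.0]
force: [-0.1, -0.5, -0.0]
gripper_width: 0.0261
grip_force: 0.0
```

>>> {"api": "arm_command", "payload": {"moves": "0 0 0 0 0 0 0; 0 0 0 0 0 0 0; 0 0 0 0 0 0 0; 0 0 0 0 0 0 0; 0 0 -0.2 0 0 0 0; 0 0 -1 0 0 0 0; 0 0 -2 0 0 0 0; 0 0 -3 0 0 0 0"}}

```text
time_s: 3.53
eef_pos: [0.4638, -0.3007, 0.1069]
eef_rot: [-0.0, 0.152, 0.988, -0.0]
force: [-0.3, 0.4, -2.0]
gripper_width: 0.02
grip_force: 30.0
```

```bash
python3 -c "
from h import *
go([.47,-.24,.2],.107)"
```

```text
t 3.53 pos [ 0.4638 -0.3007  0.1069] yaw -0.305 F [-0.3  0.4 -2. ] w 0.02 | shift [ 1.23  5.97 -9.31] turn [-0.    -0.    -0.412]
```

>>> {"api": "arm_command", "payload": {"moves": "0 0 -2.5 0 0 -0.05 0; 0 1 -5 0 0 -0.12 0; 0.3 2.5 -7.5 0 0 -0.2 0; 0.6 4 -9 0 0 -0.28 0; 1 5.5 -9.3 0 0 -0.36 0; 1.2 6 -9.3 0 0 -0.41 0; 1.2 6 -9.3 0 0 -0.41 0; 1.2 6 -9.3 0 0 -0.41 0"}}

```text
time_s: 4.2
eef_pos: [0.4705, -0.2397, 0.1999]
eef_rot: [0.001, -0.052, 0.999, -0.0]
force: [0.2, -0.5, -2.0]
gripper_width: 0.0201
grip_force: 30.0
```

```bash
python3 -c "
from h import *
go([.47,-.24,.2],.107)
grab('wrist','w2')"
```

```text
t 4.2 pos [ 0.4705 -0.2397  0.1999] yaw 0.104 F [ 0.2 -0.5 -2. ] w 0.0201 | shift [ 0.06 -0.03 -0.01] turn [-0.     0.001 -0.003]
```

View pics/w2.png

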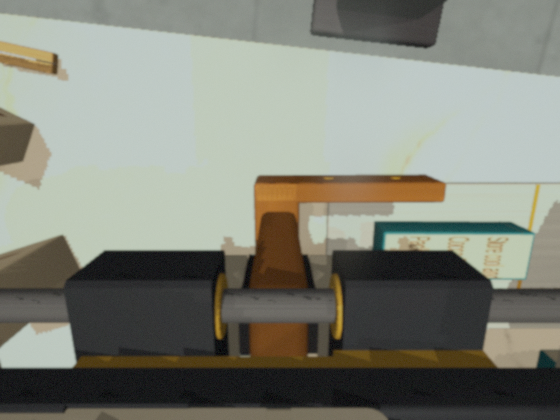

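The wrist view shows the stick square in the hand, with its wall from (258,178) to (443,183). The carton's near top edge is at row ~233, columns 383–530, the plate's front edge at row ~183, and the brass strip runs (536,185) to (520,285).

Run:
```python
from h import *
c=load('w2'); im=c[0].astype(int); g=cv2.cvtColor(c[0],cv2.COLOR_RGB2GRAY).astype(float); hsv=cv2.cvtColor(c[0],cv2.COLOR_RGB2HSV)
# plate front edge
cols=np.arange(450,556,5); d=np.diff(g[172:196],axis=0); r=172.5+np.argmin(d[:,cols],axis=0); print('plate rows',r)
P=ray(c,np.c_[cols,r],.01); v=np.polyfit(P[:,1],P[:,0],1); print('yaw plate',-np.arctan(v[0]),'x at y=0',v[1])
# brass
m=cv2.inRange(hsv,(12,90,120),(30,255,255)); B=[]
for y in range(190,282,6):
    x=np.where(m[y,505:545])[0]
    if len(x): B.append([505+x.mean(),y])
B=np.array(B);Q=ray(c,B,.01); u=np.polyfit(Q[:,0],Q[:,1],1); print('yaw brass',np.arctan(u[0]),'pts',Q[0],Q[-1],len(B))
# carton: teal mask
t=cv2.inRange(hsv,(80,100,30),(100,255,255)); t[:,:360]=0; t[:210]=0;t[300:]=0
cc=np.arange(392,520,6); top=[np.where(t[:,x])[0].min() for x in cc]; bot=[]
for x in cc:
    k=np.where(t[:,x])[0]; k=k[k<250]; bot.append(k.max()+1)
print(top,bot)
for rr,z in((bot,.046),(top,.01)):
    W=ray(c,np.c_[cc,np.array(rr)-.5],z); w=np.polyfit(W[:,1],W[:,0],1); print('carton yaw',-np.arctan(w[0]),W[0],W[-1])
cv2.imwrite('pics/w2c.png',cv2.resize(c[0][165:300,240:560,::-1],None,fx=2.5,fy=2.5,interpolation=cv2.INTER_CUBIC))
```

```text
plate rows [181.5 181.5 181.5 181.5 181.5 181.5 181.5 181.5 181.5 181.5 181.5 181.5
 181.5 181.5 181.5 181.5 181.5 181.5 181.5 181.5 181.5 181.5]
yaw plate 0.10508922971890153 x at y=0 0.4364593671750693
yaw brass 0.10465819396283892 pts [0.44401098 0.00711303 0.01      ] [0.53776163 0.01672993 0.01      ] 8
[np.int64(223), np.int64(223), np.int64(223), np.int64(223), np.int64(223), np.int64(223), np.int64(223), np.int64(223), np.int64(223), np.int64(223), np.int64(223), np.int64(223), np.int64(223), np.int64(223), np.int64(223), np.int64(223), np.int64(223), np.int64(223), np.int64(223), np.int64(224), np.int64(224), np.int64(227)] [np.int64(233), np.int64(233), np.int64(233), np.int64(233), np.int64(233), np.int64(233), np.int64(233), np.int64(233), np.int64(233), np.int64(233), np.int64(233), np.int64(233), np.int64(233), np.int64(233), np.int64(234), np.int64(234), np.int64(234), np.int64(233), np.int64(234), np.int64(234), np.int64(234), np.int64(234)]
carton yaw 0.09532066188618735 [ 0.49033456 -0.13607753  0.046     ] [ 0.47950417 -0.02452878  0.046     ]
carton yaw 0.09321356313774716 [ 0.49069617 -0.12515943  0.01      ] [ 0.48171694 -0.00081756  0.01      ]
```

View pics/w2c.png

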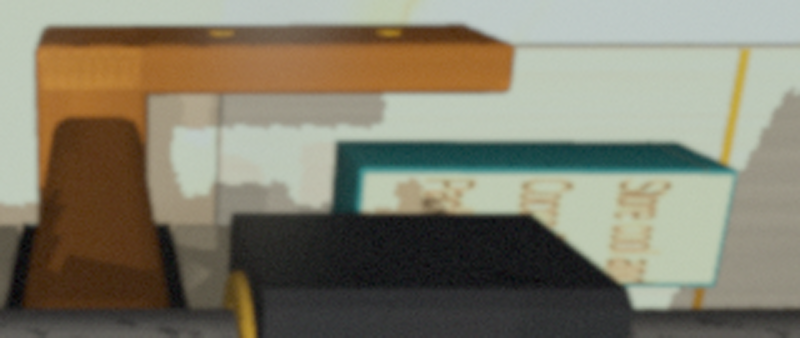

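The crop shows the wall's top outer edge from (40,46) to (512,47), inner edge at row 91, and the carton's top corners at (360,168) for the tail and (735,172) for the nose.

```bash
cat >> h.py <<'E'
YS=.105; O=np.array([.5054,.0136]); EX=np.array([np.cos(YS),np.sin(YS)]); EY=np.array([-np.sin(YS),np.cos(YS)])
def st(p): d=np.atleast_2d(p)[:,:2]-O; return np.c_[d@EX,d@EY]*1e3
def wo(x,y): return O+(x*EX+y*EY)/1e3
E
python3 - <<'E'
from h import *
c=load('w2'); C=lambda p:np.array(p)/2.5-.3+[240,165]
print('carton near top tail,nose; far nose top',st(ray(c,C([[360,168],[735,172],[716,286]]),.046)))
print('plate right edge x',st(ray(c,C([[218,100],[218,200]]),.01)))
p=np.array([.4705,-.2397]); a=.104; ex=np.array([np.cos(a),np.sin(a)]);ey=np.array([-np.sin(a),np.cos(a)])
for z in(.150,.154):
  w=ray(c,C([[40,47],[512,47],[512,91],[145,91]]),z)[:,:2]-p; print(z,np.c_[w@ex,w@ey]*1e3)
t=load('top0');T=lambda p:np.array(p)/4-.375+[180,180]
print('top strip face-ish ends (top of strip?)',st(ray(t,T([[535,76],[100,135]]),.03)),'carton top',st(ray(t,T([[345,125],[500,110],[502,160],[352,176]]),.046)))
print('applicator face',st(ray(t,T([[126,135],[127,186]]),.043)))
E
```

```text
carton near top tail,nose; far nose top [[ -31.22903062 -154.68961378]
 [ -29.75119033  -21.25165968]
 [  14.44753135  -20.04250572]]
plate right edge x [[ -47.18339632 -201.10854584]
 [  -5.98380649 -199.64536224]]
0.15 [[-33.01888094 -13.01017664]
 [-33.13639604  94.73041168]
 [-22.82333022  95.98796018]
 [-22.72962967  11.11801905]]
0.154 [[-33.76936229 -12.76424509]
 [-33.88461547  92.90255831]
 [-23.77005497  94.13590158]
 [-23.67815796  10.89953241]]
top strip face-ish ends (top of strip?) [[  42.50717615 -196.06144613]
 [  39.23436372  190.46427265]] carton top [[  16.66779139  -23.83476467]
 [  12.42512036 -159.4388371 ]
 [ -31.78053226 -154.78249951]
 [ -28.90507371  -24.24708698]]
applicator face [[ 33.22450363 166.20348124]
 [-11.80250267 169.67005611]]
```

```bash
cat >> h.py <<'E'
def fs():
    s=readout.sense(); f=np.array(s['force'])[:2]; print('TCP st',st(s['eef_pos'])[0].round(2),'z',round(float(s['eef_pos'][2]),4),'F fence/feed',(f@EX).round(2),(f@EY).round(2),'Fz',round(float(s['force'][2]),2),'Mz',np.round(s['wrist_torque'],3))
E
python3 -c "
from h import *
print(st(readout.sense()['eef_pos']))
p=wo(-18,-173); go([*p,.088],.11);fs()"
```

```text
[[ -61.33505463 -248.49518721]]
t 4.25 pos [ 0.4704 -0.24    0.1995] yaw 0.1033 F [-1.2  0.1 -1.6] w 0.0199 | shift [-4.31  7.56 11.15] turn [-0.     0.001 -0.007]
TCP st [ -61.34 -248.5 ] z 0.1995 F fence/feed -1.22 0.18 Fz -1.56 Mz [-0.052  0.036  0.032]
```

>>> {"api": "arm_command", "payload": {"moves": "-1.2 2 1 0 0 -0.007 0; -2.4 4 2 0 0 -0.007 0; -3.6 6 4 0 0 -0.007 0; -4.3 7.5 6 0 0 -0.007 0; -4.3 7.55 8 0 0 -0.007 0; -4.3 7.55 9.8 0 0 -0.007 0; -4.3 7.55 10.8 0 0 -0.007 0; -4.3 7.55 11.1 0 0 -0.007 0"}}

```text
time_s: 4.92
eef_pos: [0.504, -0.1607, 0.0859]
eef_rot: [-0.002, -0.055, 0.998, 0.0]
force: [-1.1, -0.2, -2.5]
gripper_width: 0.0201
grip_force: 30.0
```

```bash
python3 -c "
from h import *
p=wo(-18,-173); go([*p,.088],.11);fs()"
```

```text
t 4.92 pos [ 0.504  -0.1607  0.0859] yaw 0.1102 F [-1.1 -0.2 -2.5] w 0.0201 | shift [-0.16  0.02 -0.21] turn [ 0.    -0.004  0.   ]
TCP st [ -19.62 -173.16] z 0.0859 F fence/feed -1.09 -0.08 Fz -2.54 Mz [-0.088  0.01   0.004]
```

>>> {"api": "arm_command", "payload": {"moves": "0 0 -0.1 0 0 0 0; -0.2 0 -0.1 0 0 0 0; -0.4 0 -0.1 0 0 0 0; -0.6 0 -0.1 0 0 0 0; -0.7 0 -0.1 0 0 0 0; -0.7 0 -0.1 0 0 0 0; -0.7 0 -0.1 0 0 0 0; -0.7 0 -0.1 0 0 0 0"}}

```text
time_s: 5.58
eef_pos: [0.5122, -0.1594, 0.089]
eef_rot: [0.0, -0.056, 0.998, 0.0]
force: [-0.5, -0.2, -1.2]
gripper_width: 0.0202
grip_force: 30.0
```

```bash
python3 -c "
from h import *
fs()
for i in range(3): snapshot('top');fs()
"
```

```text
TCP st [ -11.37 -172.79] z 0.089 F fence/feed -0.56 -0.11 Fz -1.18 Mz [-0.065 -0.008  0.017]
TCP st [ -11.43 -172.8 ] z 0.0889 F fence/feed 0.32 -0.45 Fz -1.31 Mz [-0.047 -0.055  0.04 ]
TCP st [ -11.45 -172.79] z 0.0889 F fence/feed -0.07 -0.24 Fz -2.8 Mz [-0.019 -0.013  0.04 ]
TCP st [ -11.44 -172.8 ] z 0.0889 F fence/feed -0.61 -0.46 Fz -2.27 Mz [ 0.006 -0.019 -0.069]
```

>>> {"api": "arm_command", "payload": {"moves": "-0.2 0 0 0 0 0 0; -0.5 0 0 0 0 0 0; -0.8 0 0 0 0 0 0; -1.1 0 0 0 0 0 0; -1.4 0 0 0 0 0 0; -1.7 0 0 0 0 0 0; -2 0 0 0 0 0 0; -2.2 0 0 0 0 0 0"}}

```text
time_s: 6.4
eef_pos: [0.5346, -0.1569, 0.0888]
eef_rot: [0.0, -0.056, 0.998, -0.0]
force: [-1.7, 0.0, -1.7]
gripper_width: 0.0195
grip_force: 30.0
```

```bash
cat >> h.py <<'E'
def fa(n=3):
    F=[];
    for i in range(n):
        s=readout.sense(); F.append([np.array(s['force'])[:2]@EX,np.array(s['force'])[:2]@EY,s['force'][2],*s['wrist_torque']]); 
        if i<n-1: snapshot('top')
    A=R(s['eef_rot']); print('t',round(float(s['time_s']),2),'TCP st',st(s['eef_pos'])[0].round(2),'z',round(float(s['eef_pos'][2]),4),'yaw',round(np.arctan2(-A[0,1],A[1,1]),4),'F fence,feed,z,M',np.mean(F,0).round(2))
E
python3 -c "
from h import *
fa()"
```

```text
t 6.5 TCP st [  11.23 -172.65] z 0.0888 yaw 0.1119 F fence,feed,z,M [-0.9  -0.07 -2.32 -0.06  0.16  0.07]
```

>>> {"api": "arm_command", "payload": {"moves": "-0.06 0 0 0 0 0 0; -0.12 0 0 0 0 0 0; -0.18 0 0 0 0 0 0; -0.24 0 0 0 0 0 0; -0.3 0 0 0 0 0 0; -0.35 0 0 0 0 0 0; -0.4 0 0 0 0 0 0; -0.4 0 0 0 0 0 0"}}

```text
time_s: 7.17
eef_pos: [0.5382, -0.1565, 0.0889]
eef_rot: [0.0, -0.056, 0.998, -0.0]
force: [-1.0, 0.0, -1.7]
gripper_width: 0.02
grip_force: 30.0
```

```bash
python3 -c "
from h import *
fa()"
```

```text
t 7.27 TCP st [  14.75 -172.63] z 0.0889 yaw 0.1119 F fence,feed,z,M [-1.03 -0.23 -2.09 -0.11  0.17  0.04]
```

>>> {"api": "arm_command", "payload": {"moves": "-0.04 0 0 0 0 0 0; -0.08 0 0 0 0 0 0; -0.12 0 0 0 0 0 0; -0.16 0 0 0 0 0 0; -0.2 0 0 0 0 0 0; -0.2 0 0 0 0 0 0; -0.2 0 0 0 0 0 0; -0.2 0 0 0 0 0 0"}}

```text
time_s: 7.93
eef_pos: [0.5401, -0.1563, 0.0888]
eef_rot: [0.0, -0.056, 0.998, -0.0]
force: [-1.1, -0.2, -1.6]
gripper_width: 0.0199
grip_force: 30.0
```

```bash
python3 -c "
from h import *
fa()"
```

```text
t 8.03 TCP st [  16.69 -172.62] z 0.0889 yaw 0.1119 F fence,feed,z,M [-0.85  0.4  -1.95 -0.12  0.29  0.06]
```

>>> {"api": "arm_command", "payload": {"moves": "-0.04 0 0 0 0 0 0; -0.08 0 0 0 0 0 0; -0.12 0 0 0 0 0 0; -0.16 0 0 0 0 0 0; -0.2 0 0 0 0 0 0; -0.2 0 0 0 0 0 0; -0.2 0 0 0 0 0 0; -0.2 0 0 0 0 0 0"}}

```text
time_s: 8.7
eef_pos: [0.5416, -0.1561, 0.0887]
eef_rot: [-0.0, -0.056, 0.998, 0.0]
force: [-3.3, -0.8, -0.6]
gripper_width: 0.02
grip_force: 30.0
```

```bash
python3 -c "
from h import *
fa()"
```

```text
t 8.8 TCP st [  18.19 -172.62] z 0.0887 yaw 0.1118 F fence,feed,z,M [-3.64 -0.18 -0.39 -0.15  1.4   0.16]
```

Run:
```python
from h import *
c=grab('wrist','w3'); cv2.imwrite('pics/w3c.png',cv2.resize(c[0][120:280,250:560,::-1],None,fx=2.5,fy=2.5,interpolation=cv2.INTER_CUBIC))
```

```text
(no output)
```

View pics/w3c.png

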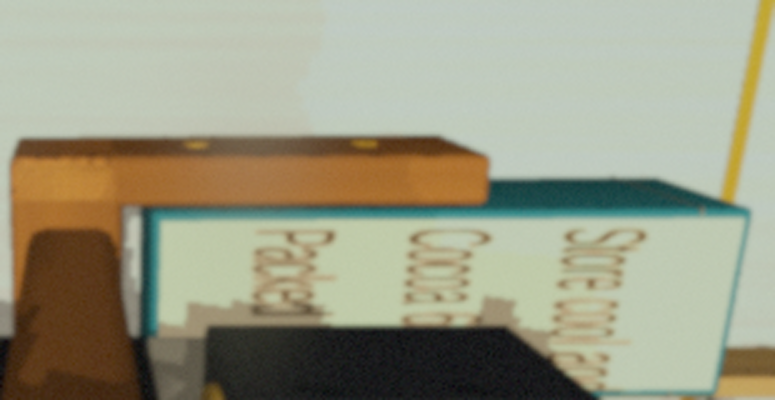

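The crop shows the wall lying along the carton's side, with a small gap at the heel (columns 122–145). The carton's near top edge runs (150,208) to (748,212), its far nose corner is at (716,393), and the wooden strip begins at lower right.

Run:
```python
from h import *
c=load('w3'); im=c[0].astype(float); r=im[:,:,0]
cols=np.arange(316,546,4); E=[];W=[]
for x in cols:
    col=r[196:212,x]; d=np.diff(col); k=np.argmax(d); w=np.clip(d[max(k-1,0):k+2],0,None); E.append(196.5+(np.arange(max(k-1,0),max(k-1,0)+len(w))*w).sum()/w.sum())
E=np.array(E); P=ray(c,np.c_[cols,E],.046); v=np.polyfit(P[:,1],P[:,0],1); res=P[:,0]-np.polyval(v,P[:,1]); 
ok=abs(res)<.0008; v=np.polyfit(P[ok,1],P[ok,0],1); print(ok.sum(),len(ok),'carton yaw',-np.arctan(v[0]),'sd mm',res[ok].std()*1e3, E.round(1)[::6])
C=lambda p:np.array(p)/2.5-.3+[250,120]
print(st(ray(c,C([[150,208],[748,212],[716,393]]),.046)), 'brass',st(ray(c,C([[768,20],[730,198]]),.01)))
h=C([[120,205],[487,203]]); w=ray(c,h,.0427); print('wall',st(w),-np.arctan2(*(w[1]-w[0])[:2]))
```

```text
58 58 carton yaw 0.11924299607532404 sd mm 0.13765546693140454 [207.4 207.3 207.3 206.6 206.6 206.5 206.5 206.4 206.4 206.4]
[[  -5.42906569 -155.35156213]
 [  -5.55541201  -21.39884714]
 [  38.51697766  -20.02041201]] brass [[-46.29151622   0.83052735]
 [ -0.70588398   0.35487104]]
wall [[  -5.2860419  -161.8900781 ]
 [  -6.40359135  -78.5839495 ]] 0.1184141681924406
```

>>> {"api": "arm_command", "payload": {"moves": "-0.02 0.1 0 0 0 0 0; -0.03 0.3 0 0 0 0 0; -0.03 0.5 0 0 0 0 0; -0.03 0.7 0 0 0 0 0; -0.03 0.9 0 0 0 0 0; -0.03 1.1 0 0 0 0 0; -0.03 1.3 0 0 0 0 0; -0.03 1.4 0 0 0 0 0"}}

```text
time_s: 9.52
eef_pos: [0.5401, -0.1422, 0.0886]
eef_rot: [-0.001, -0.056, 0.998, -0.0]
force: [-4.0, -3.4, -2.6]
gripper_width: 0.0201
grip_force: 30.0
```

```bash
python3 -c "
from h import *
fa()"
```

```text
t 9.62 TCP st [  18.19 -158.44] z 0.0885 yaw 0.1119 F fence,feed,z,M [-4.33 -2.65 -2.18 -1.3   1.81  0.08]
```

>>> {"api": "arm_command", "payload": {"moves": "-0.02 0.2 0 0 0 0 0; -0.02 0.5 0 0 0 0 0; -0.02 0.8 0 0 0 0 0; -0.02 1.1 0 0 0 0 0; -0.02 1.4 0 0 0 0 0; -0.02 1.7 0 0 0 0 0; -0.02 2 0 0 0 0 0; -0.02 2.2 0 0 0 0 0"}}

```text
time_s: 10.28
eef_pos: [0.5377, -0.1203, 0.0886]
eef_rot: [-0.001, -0.056, 0.998, -0.0]
force: [-4.4, -4.0, -1.5]
gripper_width: 0.0195
grip_force: 30.0
```

```bash
python3 -c "
from h import *
fa()"
```

```text
t 10.38 TCP st [  18.04 -136.37] z 0.0886 yaw 0.1118 F fence,feed,z,M [-5.42 -1.96 -0.87 -1.31  1.97  0.06]
```

>>> {"api": "arm_command", "payload": {"moves": "0 0.3 0 0 0 0 0; 0 0.7 0 0 0 0 0; 0 1.1 0 0 0 0 0; 0 1.5 0 0 0 0 0; 0 1.9 0 0 0 0 0; 0 2.3 0 0 0 0 0; 0 2.7 0 0 0 0 0; 0 3 0 0 0 0 0"}}

```text
time_s: 11.05
eef_pos: [0.5342, -0.0905, 0.0886]
eef_rot: [-0.001, -0.056, 0.998, -0.0]
force: [-4.0, -4.6, -1.9]
gripper_width: 0.0196
grip_force: 30.0
```

```bash
python3 -c "
from h import *
fa()"
```

```text
t 11.15 TCP st [  17.77 -106.2 ] z 0.0885 yaw 0.1119 F fence,feed,z,M [-5.43 -1.72 -1.35 -1.15  1.98  0.05]
```

>>> {"api": "arm_command", "payload": {"moves": "0 0.4 0 0 0 0 0; 0 0.9 0 0 0 0 0; 0 1.4 0 0 0 0 0; 0 1.9 0 0 0 0 0; 0 2.4 0 0 0 0 0; 0 2.9 0 0 0 0 0; 0 3.3 0 0 0 0 0; 0 3.5 0 0 0 0 0"}}

```text
time_s: 11.82
eef_pos: [0.5303, -0.0556, 0.0886]
eef_rot: [-0.001, -0.056, 0.998, -0.0]
force: [-3.9, -3.5, -1.9]
gripper_width: 0.0199
grip_force: 30.0
```

```bash
python3 -c "
from h import *
fa()"
```

```text
t 11.92 TCP st [ 17.49 -71.23] z 0.0885 yaw 0.1119 F fence,feed,z,M [-4.71 -1.73 -0.94 -1.13  2.02  0.07]
```

>>> {"api": "arm_command", "payload": {"moves": "0 0.4 0 0 0 0 0; 0 0.9 0 0 0 0 0; 0 1.4 0 0 0 0 0; 0 1.9 0 0 0 0 0; 0 2.4 0 0 0 0 0; 0 2.9 0 0 0 0 0; 0 3.3 0 0 0 0 0; 0 3.5 0 0 0 0 0"}}

```text
time_s: 12.58
eef_pos: [0.5263, -0.0209, 0.0885]
eef_rot: [-0.001, -0.056, 0.998, -0.0]
force: [-4.5, -4.1, -0.8]
gripper_width: 0.0196
grip_force: 30.0
```

```bash
python3 -c "
from h import *
fa()"
```

```text
t 12.68 TCP st [ 17.21 -36.3 ] z 0.0885 yaw 0.1119 F fence,feed,z,M [-5.23 -1.99 -0.39 -1.22  2.04  0.08]
```

>>> {"api": "arm_command", "payload": {"moves": "0 0.4 0 0 0 0 0; 0 0.9 0 0 0 0 0; 0 1.4 0 0 0 0 0; 0 1.9 0 0 0 0 0; 0 2.4 0 0 0 0 0; 0 2.9 0 0 0 0 0; 0 3.3 0 0 0 0 0; 0 3.5 0 0 0 0 0"}}

```text
time_s: 13.35
eef_pos: [0.5224, 0.0139, 0.0886]
eef_rot: [-0.001, -0.056, 0.998, -0.0]
force: [-4.2, -4.3, -1.2]
gripper_width: 0.0195
grip_force: 30.0
```

>>> {"api": "arm_command", "payload": {"moves": "0 0.2 0 0 0 0 0; 0 0.45 0 0 0 0 0; 0 0.7 0 0 0 0 0; 0 0.95 0 0 0 0 0; 0 1.2 0 0 0 0 0; 0 1.45 0 0 0 0 0; 0 1.7 0 0 0 0 0; 0 1.8 0 0 0 0 0"}}

```text
time_s: 14.02
eef_pos: [0.5204, 0.0316, 0.0886]
eef_rot: [-0.001, -0.056, 0.998, -0.0]
force: [-4.2, -4.8, -0.7]
gripper_width: 0.0198
grip_force: 30.0
```

```bash
python3 -c "
from h import *
fa()"
```

```text
t 14.12 TCP st [16.77 16.37] z 0.0886 yaw 0.1118 F fence,feed,z,M [-4.86 -3.16 -0.57 -1.57  1.9   0.08]
```

>>> {"api": "arm_command", "payload": {"moves": "0 0.15 0 0 0 0 0; 0 0.3 0 0 0 0 0; 0 0.45 0 0 0 0 0; 0 0.6 0 0 0 0 0; 0 0.75 0 0 0 0 0; 0 0.9 0 0 0 0 0; 0 1.05 0 0 0 0 0; 0 1.2 0 0 0 0 0"}}

```text
time_s: 14.78
eef_pos: [0.519, 0.0431, 0.0886]
eef_rot: [-0.001, -0.056, 0.998, -0.001]
force: [-2.8, -6.3, -2.3]
gripper_width: 0.02
grip_force: 30.0
```

```bash
python3 -c "
from h import *
fa(2)"
```

```text
t 14.83 TCP st [16.65 28.03] z 0.0885 yaw 0.1118 F fence,feed,z,M [-4.19 -5.53 -1.24 -2.66  1.42  0.06]
```

>>> {"api": "arm_command", "payload": {"moves": "-0.02 0.12 0 0 0 0 0; -0.03 0.25 0 0 0 0 0; -0.03 0.4 0 0 0 0 0; -0.03 0.5 0 0 0 0 0; -0.03 0.65 0 0 0 0 0; -0.03 0.8 0 0 0 0 0; -0.03 0.9 0 0 0 0 0; -0.03 1 0 0 0 0 0"}}

```text
time_s: 15.5
eef_pos: [0.518, 0.0523, 0.0886]
eef_rot: [-0.001, -0.056, 0.998, -0.001]
force: [-2.7, -8.8, -0.1]
gripper_width: 0.0203
grip_force: 30.0
```

```bash
python3 -c "
from h import *
fa(2)"
```

```text
t 15.55 TCP st [16.61 37.34] z 0.0886 yaw 0.1117 F fence,feed,z,M [-3.76 -8.47  0.   -3.74  1.37  0.02]
```

>>> {"api": "arm_command", "payload": {"moves": "-0.01 0.05 0 0 0 0 0; -0.02 0.1 0 0 0 0 0; -0.02 0.15 0 0 0 0 0; -0.02 0.2 0 0 0 0 0; -0.02 0.25 0 0 0 0 0; -0.02 0.3 0 0 0 0 0; -0.02 0.3 0 0 0 0 0; -0.02 0.3 0 0 0 0 0"}}

```text
time_s: 16.22
eef_pos: [0.5177, 0.0552, 0.0886]
eef_rot: [-0.001, -0.056, 0.998, -0.001]
force: [-3.5, -9.5, 0.1]
gripper_width: 0.0203
grip_force: 30.0
```

```bash
python3 -c "
from h import *
fa(2)"
```

```text
t 16.27 TCP st [16.65 40.03] z 0.0886 yaw 0.1117 F fence,feed,z,M [-4.63 -9.22 -0.01 -3.92  1.56  0.04]
```

>>> {"api": "arm_command", "payload": {"moves": "0 0.05 0 0 0 0 0; 0 0.1 0 0 0 0 0; 0 0.15 0 0 0 0 0; 0 0.2 0 0 0 0 0; 0 0.2 0 0 0 0 0; 0 0.2 0 0 0 0 0; 0 0.2 0 0 0 0 0; 0 0.2 0 0 0 0 0"}}

```text
time_s: 16.93
eef_pos: [0.5175, 0.0572, 0.0886]
eef_rot: [-0.001, -0.056, 0.998, -0.001]
force: [-3.5, -9.3, 0.7]
gripper_width: 0.0199
grip_force: 30.0
```

```bash
python3 -c "
from h import *
fa(2)"
```

```text
t 16.98 TCP st [16.59 42.03] z 0.0885 yaw 0.1116 F fence,feed,z,M [-4.45 -8.66  0.39 -3.93  1.5   0.06]
```

Still sliding at constant force, so I'll keep going in small steps.

>>> {"api": "arm_command", "payload": {"moves": "0 0.05 0 0 0 0 0; 0 0.1 0 0 0 0 0; 0 0.15 0 0 0 0 0; 0 0.2 0 0 0 0 0; 0 0.2 0 0 0 0 0; 0 0.2 0 0 0 0 0; 0 0.2 0 0 0 0 0; 0 0.2 0 0 0 0 0"}}

```text
time_s: 17.65
eef_pos: [0.5173, 0.0585, 0.0886]
eef_rot: [-0.002, -0.056, 0.998, -0.002]
force: [-2.8, -12.5, -0.1]
gripper_width: 0.02
grip_force: 30.0
```

```bash
python3 -c "
from h import *
fa(2)"
```

```text
t 17.7 TCP st [16.55 43.38] z 0.0886 yaw 0.1117 F fence,feed,z,M [ -4.19 -11.87   0.33  -5.43   0.93  -0.03]
```

>>> {"api": "arm_command", "payload": {"moves": "0.02 -0.12 0 0 0 0 0; 0.04 -0.25 0 0 0 0 0; 0.06 -0.4 0 0 0 0 0; 0.1 -0.5 0 0 0 0 0; 0.18 -0.55 0 0 0 0 0; 0.35 -0.6 0 0 0 0 0; 0.6 -0.65 0 0 0 0 0; 0.9 -0.7 0 0 0 0 0"}}

```text
time_s: 18.37
eef_pos: [0.5114, 0.0532, 0.0893]
eef_rot: [0.001, -0.056, 0.998, 0.0]
force: [0.1, 0.5, -1.3]
gripper_width: 0.0199
grip_force: 30.0
```

Run:
```python
from h import *
fa(2)
c=grab('wrist','w4'); cv2.imwrite('pics/w4c.png',cv2.resize(c[0][100:280,240:560,::-1],None,fx=2.5,fy=2.5,interpolation=cv2.INTER_CUBIC))
```

```text
t 18.42 TCP st [ 9.09 38.44] z 0.0892 yaw 0.1119 F fence,feed,z,M [-0.52 -0.1  -2.16 -0.11  0.12 -0.06]
```

View pics/w4c.png

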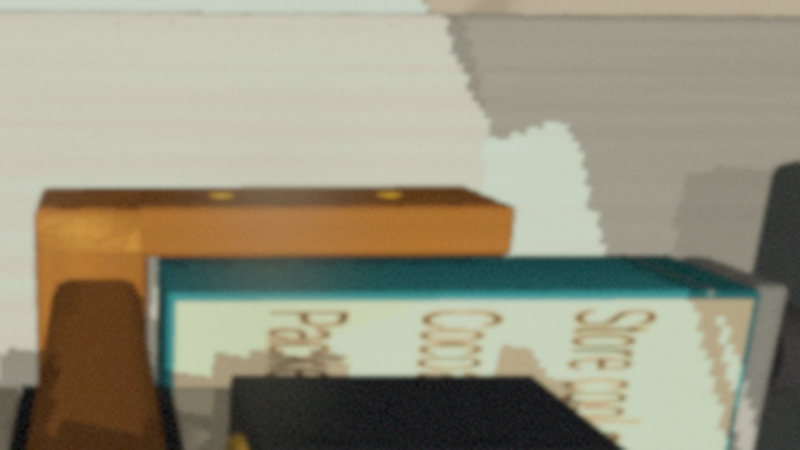

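The carton stands free of the stick: its top near edge runs (165,293) to (757,294), nose against the grey plate at (757–780,290). I'll check its numbers and plan the retreat.

Run:
```python
from h import *
c=load('w4'); C=lambda p:np.array(p)/2.5-.3+[240,100]
w=ray(c,C([[165,293],[757,294],[729,450]]),.046); print(st(w),-np.arctan2(*(w[1]-w[0])[:2]))
cols=np.arange(320,540,5); g=c[0][:,:,0].astype(float); d=np.diff(g[210:226],axis=0)[:,cols]; r=210.5+np.argmax(d,0); P=ray(c,np.c_[cols,r],.046); print('yaw',-np.arctan(np.polyfit(P[:,1],P[:,0],1)[0]),r[::6])
print('plate gap px',c[0][222,535:556].tolist())
```

```text
[[ -6.18386008  53.74236297]
 [ -6.99834066 187.91582339]
 [ 31.56125558 188.96592588]] 0.11107028076617952
yaw 0.1190242722036237 [219.5 219.5 219.5 219.5 218.5 218.5 218.5 218.5]
plate gap px [[181, 167, 134], [179, 166, 131], [180, 166, 134], [179, 165, 133], [175, 163, 131], [157, 152, 125], [126, 133, 115], [96, 117, 108], [110, 121, 113], [126, 127, 116], [132, 129, 119], [133, 131, 120], [133, 132, 122], [134, 131, 120], [133, 131, 120], [130, 128, 117], [129, 125, 116], [117, 116, 105], [94, 93, 85], [68, 65, 59], [51, 49, 49]]
```

Run:
```python
from h import *
c=load('w4')
for n,x,y,z in[('hous base',-35,210,.01),('hous top',-35,210,.07),('front edge',-70,100,.01),('nose',-6.5,190,.046),('nose187',-6.5,187,.046)]:
    p=proj(c,[*wo(x,y),z])[0]; print(n,p.round(1),'crop',((p-[240,100]+.3)*2.5).round(0))
im=c[0].astype(int).mean(2)
for r in (170,175,180,185,190,195,200,205,210): print(r,im[r,505:560:2].astype(int).tolist())
```

```text
hous base [546.8 160.1] crop [768. 151.]
hous top [633.9 175.5] crop [986. 190.]
front edge [379.7 101.5] crop [350.   5.]
nose [546.  218.2] crop [766. 296.]
nose187 [540.7 218.1] crop [753. 296.]
170 [150, 148, 149, 147, 147, 137, 137, 136, 136, 135, 134, 136, 134, 133, 135, 136, 133, 135, 133, 134, 133, 125, 79, 53, 55, 52, 52, 55]
175 [148, 152, 151, 149, 141, 136, 135, 136, 135, 136, 135, 136, 135, 136, 136, 136, 137, 135, 136, 136, 131, 105, 58, 51, 53, 51, 50, 53]
180 [152, 151, 148, 147, 138, 137, 137, 137, 138, 139, 137, 137, 137, 134, 136, 136, 136, 137, 137, 139, 126, 77, 52, 51, 49, 56, 53, 50]
185 [147, 150, 148, 137, 134, 134, 133, 132, 133, 135, 134, 134, 133, 133, 136, 135, 134, 132, 134, 131, 103, 55, 52, 52, 53, 51, 51, 54]
190 [150, 147, 141, 136, 136, 136, 134, 135, 136, 135, 135, 135, 136, 135, 134, 138, 136, 137, 135, 128, 76, 51, 53, 54, 49, 54, 51, 50]
195 [149, 149, 148, 139, 135, 136, 134, 135, 135, 137, 136, 136, 134, 135, 136, 136, 136, 136, 133, 106, 59, 51, 55, 55, 49, 54, 52, 55]
200 [145, 144, 140, 134, 135, 136, 135, 134, 132, 135, 136, 134, 135, 136, 135, 133, 136, 139, 126, 77, 56, 54, 55, 52, 53, 55, 51, 53]
205 [41, 43, 48, 49, 48, 52, 61, 63, 69, 67, 77, 87, 105, 123, 131, 134, 136, 134, 107, 58, 56, 54, 51, 48, 53, 52, 54, 50]
210 [44, 46, 48, 52, 48, 48, 47, 48, 47, 48, 47, 53, 61, 66, 68, 67, 70, 70, 70, 62, 55, 55, 56, 51, 49, 56, 49, 54]
```

Run:
```python
from h import *
c=load('w4')
print('housing front base (should be y 210)',st(ray(c,[[548.3,170],[546,180],[544.3,190],[542.2,200]],.01)))
p=wo(-25,20); go([*p,.18],.11)
q=wo(-150,-120);print(q)
```

```text
housing front base (should be y 210) [[-28.6830879  212.23121763]
 [-22.1606679  212.06775685]
 [-15.54490002 212.29469725]
 [ -8.82850912 212.26118894]]
t 18.47 pos [0.5105 0.0528 0.0891] yaw 0.112 F [ 0.2  0.  -1.6] w 0.0204 | shift [ 3.42 -1.82 -9.09] turn [0.    0.001 0.002]
[ 0.36880298 -0.12146018]
```

>>> {"api": "arm_command", "payload": {"moves": "-0.3 0 0 0 0 0 0; -0.55 0 0 0 0 0 0; -0.75 0 0 0 0 0 0; -0.85 0.1 0 0 0 0 0; -0.9 0.2 0 0 0 0 0; -0.9 0.3 0 0 0 0 0; -0.9 0.4 0 0 0 0 0; -0.9 0.5 0 0 0 0 0"}}

```text
time_s: 19.13
eef_pos: [0.5175, 0.0579, 0.0881]
eef_rot: [-0.002, -0.056, 0.998, -0.001]
force: [-4.2, -3.6, -1.7]
gripper_width: 0.02
grip_force: 30.0
```

```bash
python3 -c "
from h import *
fa(2)"
```

```text
t 19.18 TCP st [16.64 42.8 ] z 0.0881 yaw 0.1116 F fence,feed,z,M [-4.79 -2.53 -2.06 -1.25  1.76  0.1 ]
```

>>> {"api": "arm_command", "payload": {"moves": "0 0.05 0 0 0 0 0; 0 0.1 0 0 0 0 0; 0 0.1 0 0 0 0 0; 0 0.1 0 0 0 0 0; 0 0.1 0 0 0 0 0; 0 0.1 0 0 0 0 0; 0 0.1 0 0 0 0 0; 0 0.1 0 0 0 0 0"}}

```text
time_s: 19.85
eef_pos: [0.5174, 0.0581, 0.0882]
eef_rot: [-0.002, -0.056, 0.998, -0.001]
force: [-2.6, -6.2, -2.2]
gripper_width: 0.02
grip_force: 30.0
```

```bash
python3 -c "
from h import *
fa(2)"
```

```text
t 19.9 TCP st [16.6  43.05] z 0.0882 yaw 0.1116 F fence,feed,z,M [-3.07 -5.74 -2.39 -2.74  1.21  0.07]
```

>>> {"api": "arm_command", "payload": {"moves": "0 0.05 0 0 0 0 0; 0 0.1 0 0 0 0 0; 0 0.15 0 0 0 0 0; 0 0.15 0 0 0 0 0; 0 0.15 0 0 0 0 0; 0 0.15 0 0 0 0 0; 0 0.15 0 0 0 0 0; 0 0.15 0 0 0 0 0"}}

```text
time_s: 20.57
eef_pos: [0.5173, 0.0585, 0.0883]
eef_rot: [-0.002, -0.056, 0.998, -0.002]
force: [-0.4, -13.2, -2.0]
gripper_width: 0.02
grip_force: 30.0
```

```bash
python3 -c "
from h import *
fa(2)"
```

```text
t 20.62 TCP st [16.54 43.45] z 0.0883 yaw 0.1118 F fence,feed,z,M [ -2.21 -12.78  -1.58  -5.26   0.4    0.02]
```

>>> {"api": "arm_command", "payload": {"moves": "0 -0.1 0 0 0 0 0; 0.01 -0.25 0 0 0 0 0; 0.03 -0.4 0 0 0 0 0; 0.08 -0.5 0 0 0 0 0; 0.18 -0.6 0 0 0 0 0; 0.4 -0.7 0 0 0 0 0; 0.8 -0.8 0 0 0 0 0; 1.3 -0.9 0 0 0 0 0"}}

```text
time_s: 21.28
eef_pos: [0.5074, 0.051, 0.0892]
eef_rot: [0.001, -0.056, 0.998, 0.0]
force: [-0.6, 0.5, -2.3]
gripper_width: 0.0204
grip_force: 30.0
```

Run:
```python
from h import *
fa(1)
c=grab('wrist','w5')
cols=np.arange(320,540,5); g=c[0][:,:,0].astype(float); d=np.diff(g[205:240],axis=0)[:,cols]; r=205.5+np.argmax(d,0); P=ray(c,np.c_[cols,r],.046); v=np.polyfit(P[:,1],P[:,0],1); print('yaw',-np.arctan(v[0]),r[::6],st(P[[0,-1]]))
print(c[0][int(r[-1])+3,520:558,0].tolist())
```

```text
t 21.28 TCP st [ 5.95 37.01] z 0.0892 yaw 0.1121 F fence,feed,z,M [-0.56  0.53 -2.3  -0.05  0.02 -0.03]
yaw 0.11918241133079514 [224.5 224.5 224.5 224.5 224.5 223.5 223.5 223.5] [[ -4.844694    60.59572629]
 [ -6.41900949 182.99926736]]
[175, 175, 176, 178, 177, 178, 180, 180, 179, 178, 179, 178, 178, 177, 179, 178, 179, 178, 178, 175, 177, 169, 146, 105, 101, 117, 131, 133, 133, 133, 134, 130, 130, 128, 114, 89, 61, 51]
```

>>> {"api": "arm_command", "payload": {"moves": "0.1 0 -1 0 0 0 0; 0.2 0 -3 0 0 0 0; 0.3 0 -5.5 0 0 0 0; 0.5 -1 -8 0 0 0 0; 1 -3 -10.5 0 0 0 0; 1.2 -6 -11 0 0 0 0; 1.2 -9 -11 0 0 0 0; 1.2 -12 -11 0 0 0 0"}}

```text
time_s: 22.0
eef_pos: [0.5088, -0.0707, 0.2011]
eef_rot: [0.002, -0.057, 0.998, 0.0]
force: [-0.1, -0.2, -2.9]
gripper_width: 0.0199
grip_force: 30.0
```

```bash
python3 -c "
from h import *
go([.466,-.305,.13],-.30)"
```

```text
t 22.0 pos [ 0.5088 -0.0707  0.2011] yaw 0.1132 F [-0.1 -0.2 -2.9] w 0.0199 | shift [  6.92 -22.8    7.08] turn [0.001 0.004 0.413]
```

>>> {"api": "arm_command", "payload": {"moves": "1 -3.3 0 0 0 0.05 0; 2 -6.6 0 0 0 0.1 0; 3 -10 0 0 0 0.16 0; 4 -13.3 0 0 0 0.22 0; 5 -16.6 0.3 0 0 0.28 0; 6 -20 0.6 0 0 0.34 0; 6.6 -22 1 0 0 0.39 0; 6.9 -22.8 2 0 0 0.412 0"}}

```text
time_s: 22.67
eef_pos: [0.4653, -0.3072, 0.1805]
eef_rot: [0.001, 0.152, 0.988, -0.001]
force: [1.2, -0.9, -2.2]
gripper_width: 0.0199
grip_force: 30.0
```

Run:
```python
from h import *
go([.466,-.305,.08],-.30)
c=grab('wrist','w6'); hsv=cv2.cvtColor(c[0],cv2.COLOR_RGB2HSV); m=cv2.inRange(hsv,(5,120,60),(20,255,255))
m[:165]=0; m[260:]=0; m[:,:240]=0; m[:,470:]=0
ys,xs=np.where(m); print('stick mask',xs.min(),xs.max(),ys.min())
c2=load('w2'); m=cv2.inRange(cv2.cvtColor(c2[0],cv2.COLOR_RGB2HSV),(5,120,60),(20,255,255)); m[:165]=0; m[260:]=0; m[:,:240]=0; m[:,470:]=0
ys,xs=np.where(m); print('w2 mask',xs.min(),xs.max(),ys.min())
```

```text
t 22.67 pos [ 0.4653 -0.3072  0.1805] yaw -0.3049 F [ 1.2 -0.9 -2.2] w 0.0199 | shift [ 0.03  0.24 10.05] turn [-0.001  0.003 -0.005]
stick mask 255 469 176
w2 mask 255 444 176
```

>>> {"api": "arm_command", "payload": {"moves": "0 0.1 2 0 0 0 0; 0 0.2 4 0 0 0 0; 0 0.2 6 0 0 0 0; 0 0.2 8 0 0 0 0; 0 0.2 9 0 0 0 0; 0 0.2 9.6 0 0 0 0; 0 0.2 9.9 0 0 0 0; 0 0.2 9.9 0 0 0 0"}}

```text
time_s: 23.38
eef_pos: [0.466, -0.302, 0.08]
eef_rot: [0.0, 0.149, 0.989, -0.0]
force: [-0.3, -0.3, -1.7]
gripper_width: 0.0203
grip_force: 30.0
```

```bash
python3 -c "
from h import *
go([.466,-.305,.076],-.30);fa()"
```

```text
t 23.38 pos [ 0.466 -0.302  0.08 ] yaw -0.2994 F [-0.3 -0.3 -1.7] w 0.0203 | shift [-0.09 -0.29  0.4 ] turn [-0.     0.     0.001]
t 23.48 TCP st [ -71.88 -310.09] z 0.0808 yaw -0.2996 F fence,feed,z,M [-0.47 -0.27 -1.63 -0.11 -0.07  0.02]
```

>>> {"api": "arm_command", "payload": {"moves": "0 0 0.1 0 0 0 0; 0 0 0.2 0 0 0 0; 0 0 0.28 0 0 0 0; 0 0 0.34 0 0 0 0; 0 0 0.4 0 0 0 0; 0 0 0.4 0 0 0 0; 0 0 0.4 0 0 0 0; 0 0 0.4 0 0 0 0"}}

```text
time_s: 24.15
eef_pos: [0.4657, -0.3023, 0.0759]
eef_rot: [-0.0, 0.149, 0.989, -0.0]
force: [-0.4, -0.2, -1.0]
gripper_width: 0.0201
grip_force: 30.0
```

```bash
python3 -c "
from h import *
fa()"
```

```text
t 24.25 TCP st [ -72.58 -309.92] z 0.0759 yaw -0.3001 F fence,feed,z,M [-0.13  0.08 -1.21 -0.13 -0.06 -0.04]
```

>>> {"api": "arm_command", "payload": {"moves": "0 0 0.05 0 0 0 0; 0 0 0.05 0 0 0 0; 0 0 0.05 0 0 0 0; 0 0 0.05 0 0 0 2.2; 0 0 0.05 0 0 0 2.6; 0 0 0.05 0 0 0 3; 0 0 0.05 0 0 0 3.5; 0 0 0.05 0 0 0 4"}}

```text
time_s: 24.92
eef_pos: [0.4656, -0.3022, 0.0752]
eef_rot: [-0.0, 0.15, 0.989, 0.0]
force: [0.3, 0.6, 0.0]
gripper_width: 0.0368
grip_force: 0.0
```

>>> {"api": "arm_command", "payload": {"moves": "0 0 0 0 0 0 5; 0 0 0 0 0 0 5; 0 0 0 0 0 0 5; 0 0 -0.5 0 0 0 5; 0 0 -2 0 0 0 5; 0 0 -5 0 0 0 5; 0 0 -8.5 0 0 0 5; 0 0 -12 0 0 0 5"}}

```text
time_s: 25.58
eef_pos: [0.4651, -0.3021, 0.1968]
eef_rot: [-0.001, 0.149, 0.989, 0.0]
force: [2.3, 0.1, 0.1]
gripper_width: 0.0504
grip_force: 0.0
```

Run:
```python
from h import *
fa(1)
c=grab('wrist','w7'); cv2.imwrite('pics/w7.png',c[0][:,:,::-1])
hsv=cv2.cvtColor(c[0],cv2.COLOR_RGB2HSV); m=cv2.inRange(hsv,(5,120,60),(20,255,255)); n,l,s,ce=cv2.connectedComponentsWithStats(m); print(s[s[:,4]>500],'w1: 274 152 72 97 3110')
t=load('top0'); 
t1=grab('top','t1')
for n,cc in(('before',t),('after',t1)):
    h=cv2.cvtColor(cc[0],cv2.COLOR_RGB2HSV); m=cv2.inRange(h,(80,100,20),(100,255,160)); _,_,s,ce=cv2.connectedComponentsWithStats(m); k=s[:,4]>25; print(n,np.c_[s[k],ce[k]].round(0)[1:].tolist())
```

```text
t 25.58 TCP st [ -73.17 -309.73] z 0.1968 yaw -0.3001 F fence,feed,z,M [ 2.28 -0.1   0.08 -0.12 -0.25  0.02]
[[     0      0    560    420 225833]
 [   264    157     81    102   3425]
 [   444    204    116     47   1073]
 [   149    350    411     17   3389]] w1: 274 152 72 97 3110
before [[419.0, 119.0, 39.0, 23.0, 501.0, 438.0, 130.0], [229.0, 169.0, 13.0, 15.0, 163.0, 235.0, 176.0]]
after [[419.0, 119.0, 39.0, 23.0, 508.0, 438.0, 130.0], [229.0, 168.0, 13.0, 16.0, 164.0, 235.0, 175.0]]
```

Run:
```python
from h import *
c=load('w7'); a=-.3; o=np.array([.4656,-.3022]); ex=np.array([np.cos(a),np.sin(a)]);ey=np.array([-np.sin(a),np.cos(a)]); o=o-.001*ey
P=[[*(o+(x*ex+y*ey)/1e3),z/1e3] for x,y,z in((-36,-14,30),(-36,95,30),(-24,95,30),(20,-10,128),(20,10,128))]
print(proj(c,P).round(0).tolist())
m=cv2.inRange(cv2.cvtColor(c[0],cv2.COLOR_RGB2HSV),(5,100,40),(20,255,255)); l=cv2.connectedComponents(m)[1]; k=l[200,290]; ys,xs=np.where(l==k)
print(k,xs.min(),xs.max(),ys.min(),ys.max(),[(xs[ys==r].min(),xs[ys==r].max()) for r in(160,240,250)])
```

```text
[[261.0, 156.0], [386.0, 156.0], [385.0, 170.0], [262.0, 258.0], [292.0, 259.0]]
9 264 384 156 258 [(np.int64(264), np.int64(384)), (np.int64(264), np.int64(292)), (np.int64(264), np.int64(292))]
```

The stick's outline matches the upright projection to within 3 px. The robot is touching nothing, so I'll hand the job in.

```bash
python3 -c "
from h import *
print(close_job())"
```

```text
the job is handed in; nothing more can be done
None
```

I handed the job in at about 26 s: the carton was pressed to the fence at roughly 4–5 N before the strip, then fed along it until the applicator plate hit a solid stop (about 13 N on the stick at most); it was left straight with its nose at the plate and the stick upright on the counter, though "fully home" rests on feel, as the camera put the nose about 1–4 mm short of its 190 mm mark.

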